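Set up the folding tea caddy

TASK

Set up the folding tea caddy: press the loose wooden divider flush into the recess in its base, with the fin upwards, and push its three hinged panels up until all of them stand upright. Leave the grey coaster and the teaspoon lying where they are.

Things in the scene. Friction and masses are not known exactly. Their poses are not given: they have to be found in the camera images.
- caddy: folding wooden tea caddy, fixed. Base block 120 (x) by 150 (y) by 24 mm high, origin at the centre of its underside. Rigid wall 5 mm thick on its far (+x) side, 84 mm high. The other three sides are half-folded panels, hinged along the block's upper edges (24 mm up; 60 mm from centre in -x, 75 mm in +y and -y). Recess in the middle of the top: 68 (x) by 88 (y), 8 mm deep.
- recess_floor (a point): centre of the floor of the recess in the caddy base (16 mm above the worktop); axes as the caddy
- panel_front (a joint): front plywood panel, 60 mm tall from hinge to free edge, 5 mm thick, 150 mm wide, hinged on the caddy's near (-x) side: hinge angle, 0 = lying level outwards, 1.571 = standing upright, stop at 1.58 rad. The hinge is stiff: the panel stays where it is left, and a push of about 1 N at its free edge moves it.
- front_edge (a point): middle of the free edge of the front panel (in mid thickness); point x points from hinge to free edge, point y runs along the hinge, -z points out of the panel's underside, which becomes the outer face
- panel_left (a joint): left plywood panel, 60 mm tall from hinge to free edge, 5 mm thick, 116 mm wide, hinged on the caddy's +y side: hinge angle, 0 = lying level outwards, 1.571 = standing upright, stop at 1.58 rad. The hinge is stiff: the panel stays where it is left, and a push of about 1 N at its free edge moves it.
- left_edge (a point): middle of the free edge of the left panel (in mid thickness); point x points from hinge to free edge, point y runs along the hinge, -z points out of the panel's underside, which becomes the outer face
- panel_right (a joint): right plywood panel, 60 mm tall from hinge to free edge, 5 mm thick, 116 mm wide, hinged on the caddy's -y side: hinge angle, 0 = lying level outwards, 1.571 = standing upright, stop at 1.58 rad. The hinge is stiff: the panel stays where it is left, and a push of about 1 N at its free edge moves it.
- right_edge (a point): middle of the free edge of the right panel (in mid thickness); point x points from hinge to free edge, point y runs along the hinge, -z points out of the panel's underside, which becomes the outer face
- divider: loose beech divider, 80 g: a flat plate 64 mm (its x) by 84 mm (its y), 8 mm thick, with an upright fin on it, 12 mm thick (x), 70 mm long (y), along the middle, its top 48 mm above the underside. Origin at the centre of the underside, z up along the fin.
- coaster: grey silicone coaster, 95 mm square, 8 mm thick, lying on the worktop (bystander); origin at the centre of its underside
- teaspoon: steel teaspoon 140 mm long on the worktop (bystander); origin near its middle, on the underside
Things that resemble listed ones, but are neither listed nor needed, are in the scene too. What is meant by the divider is not blue or yellow, and is the larger of those in its own colour.

How it is judged:
By the outcome, as a careful person would: the job done as asked, in the order asked, and still so for the second after the job is handed in, with the robot touching nothing.
It also fails if it takes over 66 s, if anything falls off the work surface, if the arm or the gripper's body presses on something with over 40 N, if the wrist force passes 120 N, or if a joint passes its speed limit or range.

ROBOT

A 6-joint arm with a two-finger parallel gripper is mounted at the origin on the work surface. World frame = base frame: x ahead of the robot, y to its left, z up, the work surface at z = 0. Lengths are in m, angles in rad, forces in N, time in s.
With the tool pointing down it reaches from about 0.35 to 0.85 m from the base axis. Payload 8.1 kg.
Tool frame: the origin (TCP) lies at the very end of the fingers, on their centre line; the grasp point (between the pads) lies 19 mm behind it; z points along the fingers, y is the line along which they close (so a half turn about z gives the same grasp; the last joint's range is limited). The gripper opens to 93 mm and grips with 3 to 60 N. Pads are 15 mm wide; open, the fingers measure 128 mm over their backs; the gripper's body (75 mm by 188 mm) begins 65 mm behind the grasp point.
Start: joints at [1.085, 0.13, 1.488, -0, 1.523, -0.085], TCP at [0.234, 0.552, 0.219] pointing down, gripper open.
Joint ranges: [-2.96, 2.96], [-0.89, 2.26], [0.02, 2.5], [-1.34, 4.48], [0, 2.73], [-2.66, 2.66]. Speed limits (rad/s): [2.39, 2.39, 2.79, 3.14, 3.14, 3.14].

INTERFACE

Orientations are given as a rotation vector (axis times angle).
In Python, from plant import read_state, eyes, workorder gives the robot as it stands. The module is installed in compiled form; this text tells all that it offers.
- The arm moves only by the tool play_rows, never from a script. Its argument "targets" is one flat list of numbers, 4 for each row, row after row: the shift along the tool's x, y, z in cm, then the turn about the tool's z in degrees. In form: [dx, dy, dz, roll, dx, dy, dz, roll, ...]. A call has 1 to 8 rows; each row is the pose to reach, as a shift and turn from the pose commanded when the call began, along the tool's axes at that moment; what a row does not reach only later rows make up. A row lasts 1/12 s, in which the tool goes at most 41.7 mm and 7.16 degrees, less where a joint would pass 70% of its speed; a pose out of reach is approached as far as the arm can. A call with a gripper value outside its range is refused whole. "grip" is the finger opening in cm, from 0 to 9.3, set as the call begins (left out, the last holds). The fingers move at their own pace and stop on an object; "grip_force" is the grip in N (left out, the last holds). Time passes only in rows, so rows that repeat a pose let the fingers close. It gives the time, the measured TCP pose, the force, the opening and the grip force at its end, in the units of the state.
- read_state(): the state, without advancing time (a new reading comes with each control period).
- eyes.read_camera(name): name is "side" or "top"; returns a dict with "image" (400x640x3 uint8, red, green, blue), "vfov" (degrees; the focal length in pixels is half the picture's height over the tangent of half this angle, whatever the lens; pixels are square), "cx", "cy" (the principal point, pixels), "cam_to_world" (4x4, takes a point from camera to world coordinates). Camera axes: x right, y up, looking along -z (the intrinsics and any distortion apply to the point x, -y, -z); pixel columns grow to the right and rows downward; lengths in m; the calibration is good to about 2 mm. A picture is of the moment at which its call begins. There is no depth.
- workorder.close_job(): hands the job in; it is judged then, once.
The state is a dict: "t": time; "q": joint angles; "dq": joint speeds; "joint_torque": joint torques, N m; "tool_pos": TCP position; "orientation": TCP orientation; "force": force on the tool from outside, world axes, zero at the start; "wrist_torque": the same for the moment, N m; "opening": finger opening in m; "gripper_force": force on a finger pad.
Only numpy, scipy, OpenCV 4.12 (cv2) and the standard library are available. Lean on these libraries where they do the work, as an engineer would, in place of code of your own. Each camera call takes 0.05 s, during which the arm holds its last target. There are 200 camera calls.

## Working session

There is one attempt and no reset: what is moved stays moved. The work goes in short steps, Python scripts to look and compute and a tool call to move; the robot and the scene stay as the last step left them, time stands still between calls to the robot, and variables do not carry over. Pictures are saved under pics/ and viewed, at most 10 in all, crops included, and the job is handed in when it is done.

Besides the shell and the picture viewer there is one more tool, called after "Request:" in YAML: its name, and indented under it one key for each argument. play_rows: Moves the arm, as the interface text tells. Its arguments: {"type":"object","properties":{"targets":{"type":"array"},"grip":{"type":"number"},"grip_force":{"type":"number"}},"required":["targets"]}

```bash
mkdir -p pics; cat > h.py <<'E'
import numpy as np, cv2
from plant import read_state, eyes, workorder
def cam(n,save=None):
    d=eyes.read_camera(n); im=d["image"]
    if save: cv2.imwrite("pics/"+save,im[:,:,::-1])
    return d
def ray(d,u,v):
    f=200/np.tan(np.radians(d["vfov"])/2); M=np.array(d["cam_to_world"])
    r=M[:3,:3]@np.array([(u-d["cx"])/f,-(v-d["cy"])/f,-1]); return M[:3,3],r
def onz(d,u,v,z):
    o,r=ray(d,u,v); return o+r*(z-o[2])/r[2]
def proj(d,p):
    f=200/np.tan(np.radians(d["vfov"])/2); M=np.array(d["cam_to_world"])
    c=M[:3,:3].T@(np.array(p)-M[:3,3]); return d["cx"]+f*c[0]/-c[2], d["cy"]-f*c[1]/-c[2]
E
python3 - <<'E'
from h import *
for n in("side","top"):
    d=cam(n,n+"0.png"); print(n,{k:d[k] for k in d if k!="image"})
print(read_state())
E
```

```text
side {'vfov': 51.390969419044936, 'cx': 323.60945799046726, 'cy': 189.21240761933717, 'cam_to_world': array([[ 0.96675838,  0.13601003, -0.21651676,  0.28691336],
       [-0.25558912,  0.49006014, -0.83337582, -0.76980957],
       [-0.00724123,  0.86101239,  0.50853243,  0.55372445],
       [ 0.        ,  0.        ,  0.        ,  1.        ]])}
top {'vfov': 43.4134350097941, 'cx': 318.7879936935567, 'cy': 197.93326410014953, 'cam_to_world': array([[-2.12161749e-02,  9.91052628e-01, -1.31774668e-01,
         2.80003688e-01],
       [-9.99771620e-01, -2.13692254e-02,  2.52723571e-04,
         6.25830078e-02],
       [-2.56546024e-03,  1.31749936e-01,  9.91279664e-01,
         1.53061693e+00],
       [ 0.00000000e+00,  0.00000000e+00,  0.00000000e+00,
         1.00000000e+00]])}
{'t': 0.1, 'q': array([ 1.08461374e+00,  1.31068538e-01,  1.48917119e+00, -3.02346971e-06,
        1.52300589e+00, -8.53696934e-02]), 'dq': array([-0.0004928 , -0.00073554, -0.00347261, -0.00128792, -0.00022663,
       -0.00086757]), 'joint_torque': array([ 1.28582520e-03, -5.61339641e+01, -4.93096805e+01,  7.71387597e-02,
        2.91781680e-02, -3.58003444e-05]), 'tool_pos': array([0.23382221, 0.55200452, 0.21770212]), 'orientation': array([-6.25296885e-01, -3.07826130e+00,  2.49214105e-03]), 'force': array([-0.53031182, -0.14659247, -0.16415788]), 'wrist_torque': array([-0.06501288,  0.00597654, -0.01571495]), 'gripper_force': 0.0, 'opening': 0.09318838023204372}
```

View pics/top0.png

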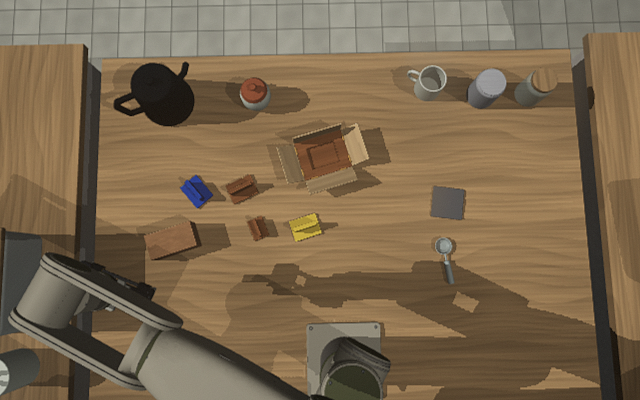

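View pics/side0.png

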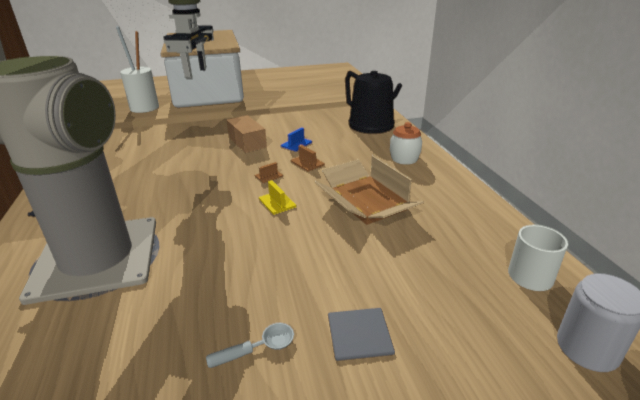

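The top view shows the caddy at (322,155), coaster (448,203) and spoon (445,258). The divider-like things are blue (196,191), large brown (242,188), small brown (257,228) and yellow (305,228). The larger brown one at (242,188) fits, and I'll confirm it in a crop.

```bash
python3 - <<'E'
import cv2,numpy as np
t=cv2.imread("pics/top0.png");s=cv2.imread("pics/side0.png")
a=cv2.resize(t[115:245,215:385],None,fx=4.5,fy=4.5,interpolation=cv2.INTER_CUBIC)[:, :]
cv2.imwrite("pics/cropt.png",a)
b=cv2.resize(s[120:225,240:430],None,fx=4.2,fy=4.2,interpolation=cv2.INTER_CUBIC)
cv2.imwrite("pics/crops.png",b)
E
```

```text
(no output)
```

View pics/cropt.png

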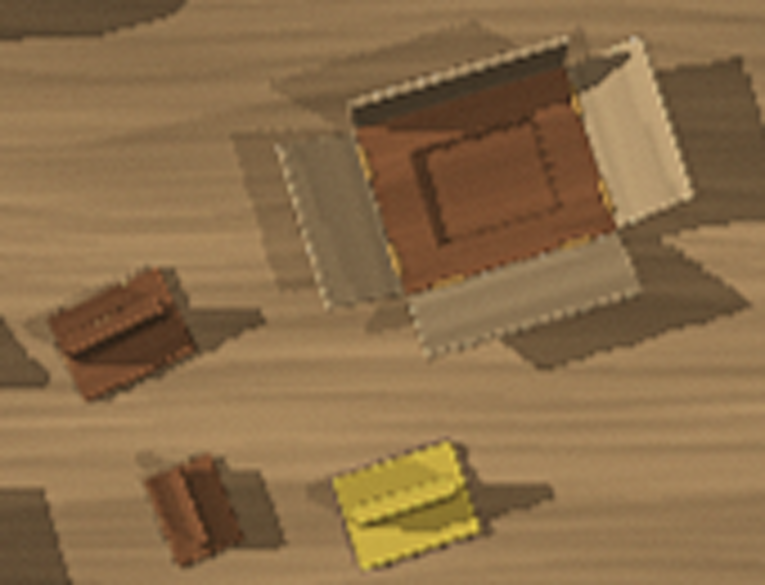

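View pics/crops.png

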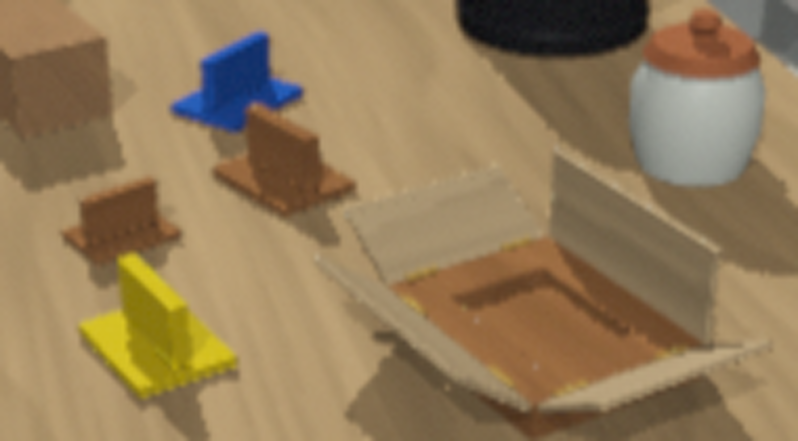

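The crops confirm it. The brown divider at (242,188) is clearly bigger than the brown one at (257,228), and it lies fin-up. The caddy recess is visible, with corners at crop pixels (413,152), (535,122), (562,210) and (440,243). Next I'll measure.

```bash
cat > m.py <<'E'
from h import *
t=cam("top");s=cam("side")
T=lambda p,z:onz(t,p[0]/4.5+215,p[1]/4.5+115,z)[:2]
S=lambda p,z:onz(s,p[0]/4.2+240,p[1]/4.2+120,z)[:2]
r4=lambda a:np.round(np.array(a)*1000,1).tolist()
def rep(n,P):
    P=np.array(P);print(n,r4(P),"sides",r4(np.linalg.norm(np.roll(P,-1,0)-P,axis=1)),"mean",r4(P.mean(0)),"ang",[round(float(np.degrees(np.arctan2(*(b-a)[::-1]))),1) for a,b in zip(P,np.roll(P,-1,0))])
rep("recess",[T(p,.024) for p in[(413,152),(535,122),(562,210),(440,243)]])
rep("base",[T(p,.024) for p in[(354,118),(568,72),(615,235),(402,295)]])
rep("wall",[T(p,.084) for p in[(350,103),(568,38)]])
rep("wallS",[S(p,.084) for p in[(556,152),(716,250)]])
rep("div",[T(p,.008) for p in[(50,325),(92,400),(195,347)]])
rep("divS",[S(p,.008) for p in[(213,173),(288,213),(355,187)]])
rep("finS",[S(p,.048) for p in[(248,108),(320,148),(322,138),(262,105)]])
rep("finT",[T(p,.048) for p in[(53,322),(66,345),(170,300),(152,268)]])
for a,b in(((s),(t)),):
  # triangulate panel edge ends
  for n,pt,ps in(("L far",(277,145),(500,165)),("L near",(328,308),(347,212)),("R near",(690,197),(535,408)),("R far",(637,37),(770,345)),("F L",(430,357),(318,258)),("F R",(640,290),(527,410))):
    o1,r1=ray(t,pt[0]/4.5+215,pt[1]/4.5+115);o2,r2=ray(s,ps[0]/4.2+240,ps[1]/4.2+120)
    k=np.linalg.lstsq(np.c_[r1,-r2],o2-o1,rcond=None)[0];a_=o1+k[0]*r1;b_=o2+k[1]*r2
    print(n,r4((a_+b_)/2),"gap",r4([np.linalg.norm(a_-b_)]))
E
python3 m.py
```

```text
recess [[633.0, 95.8], [652.1, 12.2], [590.6, -4.6], [569.6, 78.6]] sides [85.8, 63.8, 85.8, 65.7] mean [611.4, 45.5] ang [-77.1, -164.7, 104.1, 15.1]
base [[657.6, 135.6], [686.7, -11.3], [572.6, -40.0], [534.5, 105.0]] sides [149.7, 117.7, 150.0, 126.9] mean [612.8, 47.3] ang [-78.8, -165.8, 104.7, 14.0]
wall [[652.7, 135.2], [693.5, -9.0]] sides [149.8, 149.8] mean [673.1, 63.1] ang [-74.2, 105.8]
wallS [[649.9, 127.4], [691.2, -11.1]] sides [144.6, 144.6] mean [670.5, 58.1] ang [-73.4, 106.6]
div [[521.7, 345.7], [469.6, 317.0], [504.4, 246.9]] sides [59.5, 78.3, 100.3] mean [498.5, 303.2] ang [-151.2, -63.6, 80.1]
divS [[467.9, 305.6], [504.8, 234.0], [557.4, 258.5]] sides [80.6, 58.1, 101.2] mean [510.0, 266.1] ang [-62.8, 25.0, 152.3]
finS [[497.0, 318.8], [529.8, 243.9], [534.8, 258.3], [507.4, 321.0]] sides [81.8, 15.3, 68.4, 10.7] mean [517.2, 285.5] ang [-66.3, 71.1, 113.6, -167.8]
finT [[517.3, 336.3], [501.7, 327.6], [530.4, 258.5], [552.3, 270.5]] sides [17.9, 74.8, 24.9, 74.5] mean [525.4, 298.2] ang [-151.0, -67.4, 28.6, 118.0]
L far [634.7, 186.1, 48.9] gap [1.4]
L near [523.7, 153.5, 47.1] gap [1.6]
R near [576.4, -85.1, 52.7] gap [30.5]
R far [704.1, -57.6, 48.2] gap [1.6]
F L [488.4, 86.2, 56.4] gap [2.4]
F R [549.2, -59.4, 32.3] gap [32.9]
```

```bash
cat > m2.py <<'E'
from h import *
t=cam("top");im=t["image"]
hsv=cv2.cvtColor(im,cv2.COLOR_RGB2HSV)
print("base",hsv[150,310],hsv[165,325],"div",hsv[190,233],hsv[198,240],"wood",hsv[215,280],"shadow",hsv[195,262],"panel",hsv[180,325])
m=((hsv[...,0]<11)&(hsv[...,1]>110)).astype(np.uint8)
big=cv2.resize(m*255,None,fx=4,fy=4,interpolation=cv2.INTER_LINEAR)
n,l,st,c=cv2.connectedComponentsWithStats(m)
for i in range(1,n):
    if st[i,4]>60 and st[i,1]>100: 
        P=cv2.findContours((l==i).astype(np.uint8),cv2.RETR_EXTERNAL,cv2.CHAIN_APPROX_NONE)[0][0]
        r=cv2.minAreaRect(P); b=cv2.boxPoints(r); print(st[i],c[i].round(1),b.round(1).tolist())
        for z in(.008,.024): 
            w=np.array([onz(t,*p,z)[:2] for p in b]); print(z,(w*1000).round(1).tolist(),(w.mean(0)*1000).round(1),(np.linalg.norm(w-np.roll(w,1,0),axis=1)*1000).round(1))
g=cv2.resize(im[118:198,270:375],None,fx=7.5,fy=7.4,interpolation=cv2.INTER_CUBIC)[:, :,::-1]
cv2.imwrite("pics/c2.png",g)
E
python3 m2.py
```

```text
base [ 12 156 118] [ 12 152 109] div [ 12 151 118] [ 11 148 119] wood [ 16 115 158] shadow [ 17 115 159] panel [ 18 103 144]
```

View pics/c2.png

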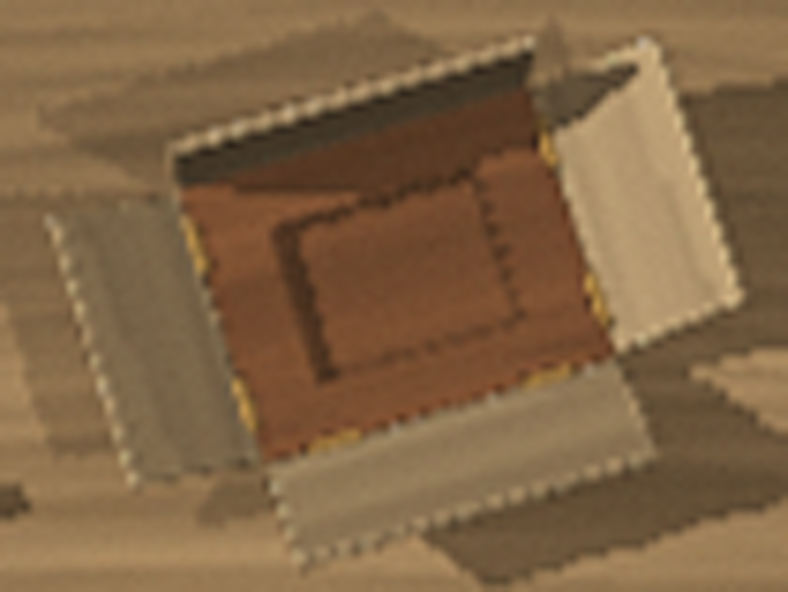

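```bash
cat >> h.py <<'E'
def yaw(R=None):
    from scipy.spatial.transform import Rotation as Ro
    y=Ro.from_rotvec(read_state()["orientation"]).as_matrix()[:,1]; return np.degrees(np.arctan2(y[1],y[0]))
def go(x,y,z,yw):
    from scipy.spatial.transform import Rotation as Ro
    s=read_state(); R=Ro.from_rotvec(s["orientation"]).as_matrix()
    d=R.T@(np.array([x,y,z])-s["tool_pos"])*100; a=yaw()-yw; a=(a+90)%180-90
    print("t",round(s["t"],2),"row",d.round(2),round(a,1),"q6",s["q"][5].round(2))
E
sed -i 's/hsv\[...,0\]<11)/hsv[...,0]<14)/;s/>110/>130/;/imwrite/d' m2.py
python3 m2.py; python3 - <<'E'
from h import *
t=cam("top");T=lambda p,z=.024:onz(t,p[0]/7.5+270-.43,p[1]/7.4+118-.43,z)[:2]
def ln(a,b): return T(a),T(b)
for n,q in dict(L=((273,235),(322,383)),R=((482,180),(523,318)),B=((273,230),(478,178)),F=((322,380),(523,318)),front=((262,460),(613,352)),bl=((182,185),(262,460)),br=((530,90),(613,352))).items():
    a,b=ln(*q);print(n,a.round(4),b.round(4),np.degrees(np.arctan2(*(b-a)[::-1])).round(1))
P=[T(p) for p in((273,231),(480,178),(523,318),(322,382))];print("rec",np.mean(P,0))
go(.513,.296,.10,26)
E
```

```text
base [ 12 150 119] [ 12 148 110] div [ 12 147 118] [ 12 149 118] wood [ 17 113 158] shadow [ 16 116 161] panel [ 18 100 143]
[ 294  130   58   50 1790] [322.5 154.6] [[293.5, 143.39999389648438], [340.0, 128.89999389648438], [351.5, 165.60000610351562], [305.0, 180.10000610351562]]
0.008 [[654.7, 137.0], [697.9, -8.5], [580.8, -40.8], [538.5, 103.4]] [618.   47.8] [121.  151.8 121.5 150.3]
0.024 [[650.8, 136.2], [693.5, -7.8], [577.6, -39.7], [535.8, 103.0]] [614.4  47.9] [119.7 150.2 120.2 148.7]
[226 175  32  29 500] [241.7 189. ] [[225.10000610351562, 185.39999389648438], [249.60000610351562, 174.0], [258.29998779296875, 192.39999389648438], [233.6999969482422, 203.89999389648438]]
0.008 [[527.4, 348.8], [561.4, 273.4], [503.5, 247.2], [469.8, 322.3]] [515.5 297.9] [63.4 82.7 63.6 82.3]
0.024 [[524.8, 345.7], [558.5, 271.2], [501.1, 245.2], [467.8, 319.5]] [513.  295.4] [62.7 81.8 62.9 81.4]
[247 216  22  25 302] [257.4 227.8] [[246.6999969482422, 221.3000030517578], [261.0, 215.60000610351562], [268.6000061035156, 234.60000610351562], [254.3000030517578, 240.3000030517578]]
0.008 [[415.5, 282.7], [432.0, 239.1], [373.8, 216.5], [357.5, 259.9]] [394.7 249.5] [62.3 46.6 62.4 46.4]
0.024 [[414.0, 280.4], [430.4, 237.3], [372.8, 214.9], [356.6, 257.8]] [393.5 247.6] [61.7 46.1 61.8 45.9]
L [0.6314 0.0983] [0.5686 0.0795] -163.3
R [0.6528 0.0123] [ 0.5941 -0.0029] -165.5
B [0.6335 0.0982] [0.6537 0.0139] -76.5
F [0.5699 0.0795] [ 0.5941 -0.0029] -73.6
front [0.537  0.1044] [ 0.5791 -0.0391] -73.7
bl [0.6534 0.1352] [0.537  0.1044] -165.2
br [ 0.6907 -0.0084] [ 0.5791 -0.0391] -164.6
rec [0.61249286 0.04698591]
t 0.35 row [-35.69 -12.71  11.84] 41.0 q6 -0.09
```

```bash
python3 - <<'E'
from h import *
go(.515,.297,.10,24.5)
E
```

```text
t 0.35 row [-35.84 -12.54  11.84] 42.5 q6 -0.09
```

Request:
play_rows:
  targets: [-7,-2.5,1,7,-12,-4.2,2,14,-16,-5.6,4,21,-20,-7,6,28,-24,-8.4,8,35,-28,-9.8,9.5,42.5,-32,-11.2,11,42.5,-35.8,-12.5,11.8,42.5]
  grip: 5

```text
t: 1.02
tool_pos: [0.4694, 0.3379, 0.1187]
orientation: [-1.7, -2.642, 0.001]
force: [0.5, -0.1, -0.4]
opening: 0.0507
gripper_force: 0.0
```

```bash
python3 - <<'E'
from h import *
go(.515,.297,.013,24.5)
E
```

```text
t 1.02 row [-5.61  2.46 10.57] -0.0 q6 0.11
```

Request:
play_rows:
  targets: [0,0,0,0,0,0,0,0]

```text
t: 1.18
tool_pos: [0.4693, 0.3375, 0.1187]
orientation: [-1.703, -2.639, 0.003]
force: [-0.5, 1.2, -0.1]
opening: 0.0501
gripper_force: 0.0
```

```bash
python3 - <<'E'
from h import *
go(.515,.297,.013,24.5)
E
```

```text
t 1.18 row [-5.57  2.52 10.57] -0.2 q6 0.11
```

Request:
play_rows:
  targets: [-3,1.3,0,0,-5.6,2.5,1,0,-5.6,2.5,4,0,-5.6,2.5,5,0,-5.6,2.5,5,0]

```text
t: 1.6
tool_pos: [0.5113, 0.2989, 0.0666]
orientation: [-1.695, -2.64, 0.008]
force: [-0.7, -0.0, -1.4]
opening: 0.0501
gripper_force: 0.0
```

```bash
python3 - <<'E'
from h import *
go(.515,.297,.013,24.5)
t=cam("top");s=cam("side")
a=cv2.resize(t["image"][140:240,200:300],(400,400),interpolation=cv2.INTER_CUBIC)
b=cv2.resize(s["image"][100:200,260:360],(400,400),interpolation=cv2.INTER_CUBIC)
cv2.imwrite("pics/g1.png",np.hstack([a,b])[:,:,::-1])
E
```

```text
t 1.6 row [-0.33  0.29  5.35] 0.1 q6 0.01
```

View pics/g1.png

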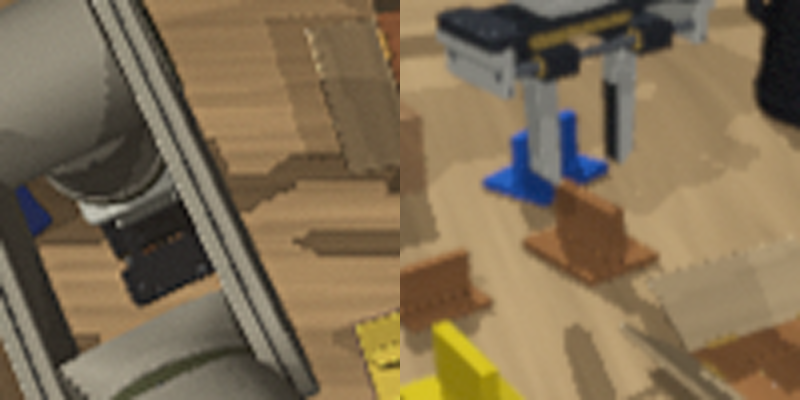

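The fingers straddle the fin in the side view, with tips at (545,178) and (625,155) of the crop and the fin between and below them. Going down.

Request:
play_rows:
  targets: [-0.3,0.3,2,0,-0.3,0.3,4.3,0,-0.3,0.3,5.2,0,-0.3,0.3,5.2,0]

```text
t: 2.03
tool_pos: [0.5166, 0.2977, 0.0164]
orientation: [-1.696, -2.642, 0.004]
force: [-0.3, 0.0, -0.5]
opening: 0.0498
gripper_force: 0.0
```

Request:
play_rows:
  targets: [0,0,0,0,0,0,0,0,0,0,0,0,0,0,0,0,0,0,0,0,0,0,0,0]
  grip: 0.5
  grip_force: 20

```text
t: 2.53
tool_pos: [0.5189, 0.2976, 0.0184]
orientation: [1.699, 2.642, 0.001]
force: [-0.6, -0.2, 0.7]
opening: 0.0145
gripper_force: 0.6
```

Request:
play_rows:
  targets: [0,0,0,0,0,0,0,0,0,0,0,0,0,0,0,0]

```text
t: 2.87
tool_pos: [0.5188, 0.2975, 0.0183]
orientation: [1.699, 2.643, 0.0]
force: [-2.3, -0.9, 5.6]
opening: 0.012
gripper_force: 20.0
```

```bash
python3 - <<'E'
from h import *
print(yaw()); go(.613,.047,.15,15.5)
E
```

```text
24.537087231788576
t 2.87 row [-26.7   -1.83 -13.17] 9.0 q6 0.01
```

Request:
play_rows:
  targets: [0,0,-4,0,-1,0,-8,0,-4.5,-0.3,-9.5,3,-8.5,-0.6,-9.5,6,-12.5,-0.9,-9.5,9,-16.5,-1.2,-9.5,9,-20.5,-1.5,-9.5,9,-24,-1.7,-9.5,9]

```text
t: 3.53
tool_pos: [0.603, 0.0696, 0.1124]
orientation: [-1.901, -2.501, 0.001]
force: [0.5, 0.1, -0.7]
opening: 0.0116
gripper_force: 20.0
```

Request:
play_rows:
  targets: [0,0,0,0,0,0,0,0]

```text
t: 3.7
tool_pos: [0.603, 0.0701, 0.1122]
orientation: [-1.905, -2.497, 0.001]
force: [0.4, -0.4, -1.5]
opening: 0.0118
gripper_force: 20.0
```

```bash
python3 - <<'E'
from h import *
print(read_state()["tool_pos"],yaw()); go(.613,.047,.08,15.5)
E
```

```text
[0.60297048 0.07007426 0.11218066] 15.32105469251717
t 3.7 row [-2.49  0.36  3.22] -0.2 q6 -0.24
```

Request:
play_rows:
  targets: [-1.5,0.2,1,0,-2.5,0.36,3.2,0,-2.5,0.36,3.9,0,-2.5,0.36,3.9,0]

```text
t: 4.03
tool_pos: [0.6103, 0.0497, 0.0702]
orientation: [-1.897, -2.498, 0.005]
force: [-0.3, -0.3, -1.6]
opening: 0.0115
gripper_force: 20.0
```

```bash
python3 - <<'E'
from h import *
go(.613,.047,.08,15.5)
t=cam("top");s=cam("side")
a=cv2.resize(t["image"][110:200,260:380],(400,300),interpolation=cv2.INTER_CUBIC)
b=cv2.resize(s["image"][140:230,310:430],(800,600),interpolation=cv2.INTER_CUBIC)
b[:210,:280]=a[:210,60:340]
cv2.imwrite("pics/g2.png",b[:,:,::-1])
E
```

```text
t 4.03 row [-0.33  0.19 -0.98] 0.1 q6 -0.27
```

View pics/g2.png

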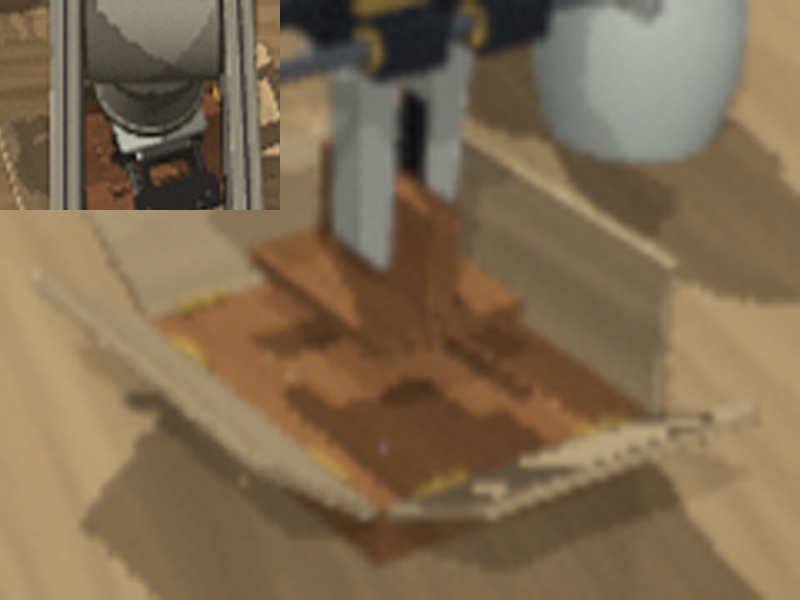

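```bash
python3 - <<'E'
from h import *
s=cam("side"); st=read_state(); print(st["tool_pos"])
c=lambda p:onz(s,p[0]/4.2+240-.4,p[1]/4.2+120-.4,.024)
g=lambda p,z:onz(s,p[0]/6.667+310-.4,p[1]/6.667+140-.4,z)
l,f,r=c((453,297)),c((543,271)),c((632,331));print("recess S",l,f,r,(l+r)/2,np.linalg.norm(l-f),np.linalg.norm(r-f))
z=st["tool_pos"][2]-.0183
for L,R,h in(((250,250),(523,300),.008),((252,262),(523,315),0)):
    a,b=g(L,z+h),g(R,z+h);print("plate",a,b,(a+b)/2,np.linalg.norm(a-b),"want",np.hypot(64,84))
E
```

```text
[0.61287834 0.05002713 0.0742047 ]
recess S [0.56836248 0.07717333 0.024     ] [0.63047136 0.09207223 0.024     ] [0.65569817 0.01330424 0.024     ] [0.61203033 0.04523879 0.024     ] 0.06387088531329456 0.08270904713097085
plate [0.56542184 0.07369071 0.0639047 ] [0.64725214 0.0129622  0.0639047 ] [0.60633699 0.04332646 0.0639047 ] 0.10190264799312643 want 105.60303025955268
plate [0.56791411 0.07854755 0.0559047 ] [0.64902983 0.01578505 0.0559047 ] [0.60847197 0.0471663  0.0559047 ] 0.10256165329417086 want 105.60303025955268
```

Request:
play_rows:
  targets: [0,0,0,0,0,0,0,0]

```text
t: 4.35
tool_pos: [0.6136, 0.0497, 0.0751]
orientation: [1.899, 2.501, 0.002]
force: [0.5, -0.1, -1.6]
opening: 0.0121
gripper_force: 20.0
```

```bash
python3 - <<'E'
from h import *
go(.6165,.0485,.046,15.5)
E
```

```text
t 4.35 row [-0.19  0.24  2.91] 0.1 q6 -0.27
```

Request:
play_rows:
  targets: [-0.1,0.2,1.5,0,-0.2,0.25,2.6,0,-0.2,0.25,2.9,0,-0.2,0.25,2.9,0,-0.2,0.25,2.9,0,-0.2,0.25,2.9,0]

```text
t: 4.85
tool_pos: [0.6158, 0.0477, 0.0447]
orientation: [-1.901, -2.501, 0.0]
force: [-0.2, -0.5, -1.8]
opening: 0.0121
gripper_force: 20.0
```

```bash
python3 - <<'E'
from h import *
go(.6165,.0485,.046,15.5); print(read_state()["tool_pos"])
s=cam("side");t=cam("top")
b=cv2.resize(s["image"][145:220,320:420],(800,600),interpolation=cv2.INTER_CUBIC)
cv2.imwrite("pics/g3.png",b[:,:,::-1])
E
```

```text
t 4.85 row [ 0.06  0.09 -0.13] 0.0 q6 -0.28
[0.6158355  0.04768267 0.04474596]
```

View pics/g3.png

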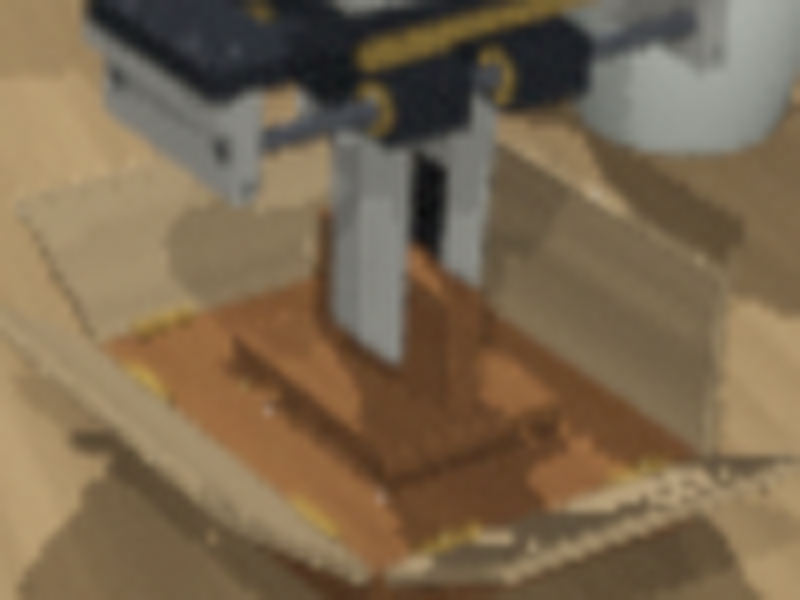

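The plate sits just over the recess: left corner (238,355) against the recess rim at about (223,366), right corner (560,430) against about (564,430). It looks 1 to 2 mm too far right, so I'll lower it with a small correction and feel for contact.

Request:
play_rows:
  targets: [0,-0.1,0.4,0,0,-0.1,0.8,0,0,-0.1,1.1,0,0,-0.1,1.2,0,0,-0.1,1.2,0,0,-0.1,1.2,0]

```text
t: 5.45
tool_pos: [0.615, 0.0474, 0.0338]
orientation: [1.901, 2.501, -0.0]
force: [-4.4, -1.5, 8.4]
opening: 0.0117
gripper_force: 20.0
```

Request:
play_rows:
  targets: [0,0,0.3,0,0,0,0.4,0,0,0,0.4,0,0,0,0.4,0]

```text
t: 5.78
tool_pos: [0.6152, 0.0469, 0.0319]
orientation: [1.9, 2.501, -0.001]
force: [-14.4, -3.3, 25.9]
opening: 0.0121
gripper_force: 20.0
```

```bash
python3 - <<'E'
from h import *
s=cam("side")
b=cv2.resize(s["image"][145:220,320:420],(800,600),interpolation=cv2.INTER_CUBIC)
cv2.imwrite("pics/g4.png",b[:,:,::-1])
E
```

```text
(no output)
```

View pics/g4.png

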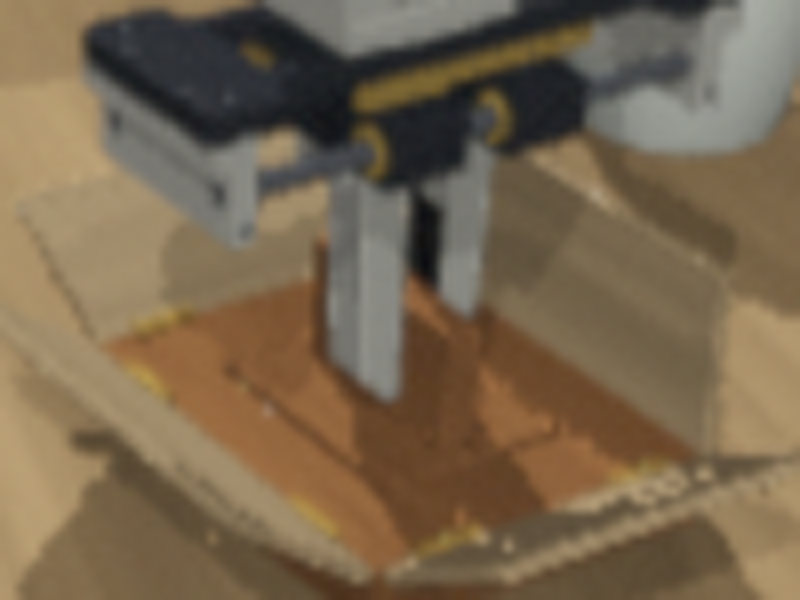

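The plate looks sunk flush, with only a thin seam from (230,370) to (370,470) to (560,425). I'll release it, then press the fin top as a check.

Request:
play_rows:
  targets: [0,0,-0.3,0,0,0,-0.3,0,0,0,-0.3,0,0,0,-0.3,0,0,0,-2,0,0,0,-5,0,0,0,-5,0]
  grip: 3.5

```text
t: 6.42
tool_pos: [0.618, 0.0475, 0.0839]
orientation: [1.898, 2.497, 0.006]
force: [0.8, -0.2, 1.7]
opening: 0.0349
gripper_force: 0.0
```

Request:
play_rows:
  targets: [0,0,0,0,0,0,0,0,0,0,0,0,0,0,0,0]
  grip: 0

```text
t: 6.75
tool_pos: [0.6138, 0.0474, 0.0771]
orientation: [-1.9, -2.5, 0.002]
force: [-0.4, 1.1, 0.3]
opening: 0.0133
gripper_force: 0.0
```

```bash
python3 - <<'E'
from h import *
go(.615,.047,.064,15.5);print(read_state()["opening"])
E
```

```text
t 6.75 row [-0.07  0.11  1.31] 0.0 q6 -0.28
0.013299315848621257
```

Request:
play_rows:
  targets: [0,0.1,0,0,0,0.1,0,0,0,0.1,0.8,0,0,0.1,1.3,0,0,0.1,1.6,0,0,0.1,1.7,0,0,0.1,1.7,0]

```text
t: 7.33
tool_pos: [0.6158, 0.0477, 0.0642]
orientation: [-1.901, -2.501, 0.0]
force: [-12.7, 0.1, 24.6]
opening: 0.0008
gripper_force: 11.9
```

The fin top meets the fingers at z = 64.2 mm, exactly 16 + 48, so the divider is flush. Next is the left panel.

Request:
play_rows:
  targets: [0,0,-4,0,2,0,-6,0,6,0,-6,0,10,0,-6,0,14,0,-6,0,16.5,0,-6,0,16.5,0,-2.5,0,16.5,0,1,0]

```text
t: 8.0
tool_pos: [0.5735, 0.2095, 0.0535]
orientation: [1.894, 2.501, 0.008]
force: [0.3, -0.1, -0.5]
opening: 0.0006
gripper_force: 0.0
```

Request:
play_rows:
  targets: [0,0,2,0,0,0,2.7,0,0,0,2.7,0,0,0,2.7,0,0,0,2.7,0]

```text
t: 8.42
tool_pos: [0.5734, 0.2069, 0.0269]
orientation: [1.9, 2.499, 0.004]
force: [0.2, 0.6, -0.4]
opening: 0.0005
gripper_force: 0.0
```

```bash
cat >> h.py <<'E'
C=np.array([.6157,.0475]);YW=np.radians(15.5)
def cad():
    p=read_state()["tool_pos"]; d=p[:2]-C; e=np.array([np.cos(YW),np.sin(YW)]); n=np.array([-e[1],e[0]])
    print("caddy x,y,z mm",np.round([d@e*1e3,d@n*1e3,p[2]*1e3],1),"yaw",round(yaw(),2),"t",read_state()["t"])
def goc(x,y,z,yw=15.5):
    e=np.array([np.cos(YW),np.sin(YW)]); n=np.array([-e[1],e[0]]); p=C+e*x/1e3+n*y/1e3; go(p[0],p[1],z/1e3,yw)
E
python3 -c "
from h import *
cad()"
```

```text
caddy x,y,z mm [  1.8 164.9  26.9] yaw 15.51 t 8.4167
```

Request:
play_rows:
  targets: [-1.5,0,0.1,0,-2.7,0,0.1,0,-3.1,0,-0.8,0,-3.5,0,-1.5,0,-4.1,0,-2.2,0,-4.6,0,-2.7,0,-5.3,0,-3.2,0,-6,0,-3.7,0]

```text
t: 9.08
tool_pos: [0.5879, 0.1476, 0.0622]
orientation: [1.901, 2.501, -0.001]
force: [-0.4, -0.0, -0.1]
opening: 0.0004
gripper_force: 0.3
```

Request:
play_rows:
  targets: [-0.6,0,-0.3,0,-1.1,0,-0.5,0,-1.6,0,-0.6,0,-2,0,-0.6,0,-2.2,0,-0.6,0,-2.3,0,-0.6,0]

```text
t: 9.58
tool_pos: [0.592, 0.1337, 0.0678]
orientation: [-1.893, -2.496, -0.01]
force: [-9.3, 33.6, 5.5]
opening: 0.0005
gripper_force: 17.4
```

```bash
python3 -c "
from h import *
cad()
s=cam('side');t=cam('top')
cv2.imwrite('pics/p_s.png',s['image'][:,:,::-1])
"
```

```text
caddy x,y,z mm [ 0.2 89.4 67.8] yaw 15.64 t 9.5833
```

Left panel is hard against its stop (33 N at caddy y = 89 mm). Front panel next.

Request:
play_rows:
  targets: [2,0,0,0,3,0,-3.5,0,1.5,-2,-6,0,-0.7,-5,-6,0,-3,-8.5,-6,0,-5.2,-12,-6,0,-7.2,-15,-6,0,-8.2,-15.7,-4,0]

```text
t: 10.35
tool_pos: [0.4643, 0.0028, 0.111]
orientation: [1.899, 2.497, 0.002]
force: [0.2, -0.4, -0.7]
opening: 0.0006
gripper_force: 0.0
```

Request:
play_rows:
  targets: [0,0,0,0,0,0,0,0,0,0,0,0]

```text
t: 10.6
tool_pos: [0.4651, 0.0059, 0.1083]
orientation: [1.901, 2.501, 0.0]
force: [0.1, 0.4, 0.5]
opening: 0.0008
gripper_force: 0.0
```

```bash
python3 -c "
from h import *
cad(); goc(-157,0,28)
t=cam('top'); hsv=cv2.cvtColor(t['image'],cv2.COLOR_RGB2HSV)
m=((abs(hsv[...,0].astype(int)-27)<5)&(hsv[...,1]>170)).astype(np.uint8); m[:205]=0;ys,xs=np.nonzero(m);print(len(xs),onz(t,xs.mean(),ys.mean(),.01) if len(xs) else '')
"
```

```text
caddy x,y,z mm [-156.2    0.2  108.3] yaw 15.52 t 10.6
t 10.6 row [-0.02 -0.08  8.03] 0.0 q6 -0.37
98 [0.3992828  0.11405428 0.01      ]
```

Request:
play_rows:
  targets: [0,0,3.5,0,0,0,7,0,0,0,8,0,0,0,8,0,0,1.2,8,0,0,2.2,8,0,0,2.6,7.5,0,0,2.9,7,0]

```text
t: 11.32
tool_pos: [0.494, 0.0138, 0.0398]
orientation: [1.899, 2.501, 0.001]
force: [-0.6, 0.3, -0.1]
opening: 0.0002
gripper_force: 0.3
```

Request:
play_rows:
  targets: [0,0.4,-0.7,0,0,0.9,-1.3,0,0,1.6,-1.8,0,0,2.3,-2.2,0,0,3,-2.6,0,0,3.8,-2.9,0,0,4.5,-3,0,0,4.9,-3,0]

```text
t: 11.98
tool_pos: [0.5383, 0.0261, 0.0679]
orientation: [-1.898, -2.499, 0.007]
force: [-26.5, -7.5, 19.0]
opening: 0.0003
gripper_force: 14.7
```

Request:
play_rows:
  targets: [0,0.3,0,0,0,0.4,0,0,0,0.4,0,0]

```text
t: 12.23
tool_pos: [0.5385, 0.0261, 0.0678]
orientation: [-1.895, -2.495, 0.016]
force: [-34.5, -8.4, 31.3]
opening: 0.0006
gripper_force: 19.1
```

```bash
python3 -c "
from h import *
cad()"
```

```text
caddy x,y,z mm [-80.1   0.   67.8] yaw 15.55 t 12.2333
```

Request:
play_rows:
  targets: [0,-2,0,0,0,-3,-3.5,0,-1,-2,-6,0,-4.5,0,-6,0,-8,2,-6,0,-11.5,4.5,-6,0,-14.5,6.5,-6,0,-16.8,7.6,-5,0]

```text
t: 12.9
tool_pos: [0.6659, -0.1164, 0.1196]
orientation: [1.899, 2.497, 0.003]
force: [0.6, -0.7, 1.0]
opening: 0.0006
gripper_force: 0.0
```

Request:
play_rows:
  targets: [0,0,0,0,0,0,0,0,0,0,0,0]

```text
t: 13.15
tool_pos: [0.6615, -0.1134, 0.117]
orientation: [-1.9, -2.5, 0.0]
force: [-0.2, -0.0, 0.4]
opening: 0.0008
gripper_force: 0.0
```

```bash
python3 -c "
from h import *
cad(); goc(0,-166,25)"
```

```text
caddy x,y,z mm [   1.1 -167.2  117. ] yaw 15.53 t 13.15
t 13.15 row [ 0.11 -0.1   9.2 ] 0.0 q6 -0.52
```

Request:
play_rows:
  targets: [0,0,4,0,0,0,8,0,0,0,9.2,0,0,0,9.2,0,0,0,9.2,0,1.5,0,9.3,0,2.7,0,9.3,0,3.1,0,8.4,0]

```text
t: 13.82
tool_pos: [0.6531, -0.0815, 0.0345]
orientation: [-1.899, -2.502, -0.001]
force: [-0.4, -0.2, -1.0]
opening: 0.0004
gripper_force: 0.3
```

Request:
play_rows:
  targets: [0.4,0,-0.7,0,1,0,-1.4,0,1.6,0,-2,0,2.3,0,-2.4,0,3,0,-2.9,0,3.6,0,-3.2,0,4.2,0,-3.4,0,4.7,0,-3.5,0]

```text
t: 14.48
tool_pos: [0.6408, -0.038, 0.069]
orientation: [-1.901, -2.501, -0.0]
force: [0.5, -0.6, 0.9]
opening: 0.0005
gripper_force: 0.4
```

Request:
play_rows:
  targets: [0.4,0,0,0,0.6,0,0,0,0.6,0,0,0]

```text
t: 14.73
tool_pos: [0.6402, -0.0355, 0.0692]
orientation: [1.899, 2.497, -0.004]
force: [2.7, -11.4, -0.7]
opening: 0.0008
gripper_force: 5.9
```

```bash
python3 -c "
from h import *
cad()"
```

```text
caddy x,y,z mm [  1.4 -86.5  69.2] yaw 15.51 t 14.7333
```

Request:
play_rows:
  targets: [0.3,0,0,0,0.4,0,0,0,0.4,0,0,0]

```text
t: 14.98
tool_pos: [0.64, -0.035, 0.0692]
orientation: [1.898, 2.493, -0.007]
force: [6.9, -23.2, -5.0]
opening: 0.0003
gripper_force: 12.4
```

Request:
play_rows:
  targets: [-2,0,0,0,-5,0,-2,0,-9,0,-5,0,-13,0,-8,0,-17,0,-11,0,-21,0,-12,0,-25,0,-12,0,-28,0,-12,0]

```text
t: 15.65
tool_pos: [0.7121, -0.2921, 0.1909]
orientation: [1.898, 2.499, 0.001]
force: [0.4, -0.6, 0.0]
opening: 0.0006
gripper_force: 0.0
```

```bash
python3 -c "
from h import *
cad()
s=cam('side');t=cam('top')
a=cv2.resize(t['image'][110:200,260:380],(400,300),interpolation=cv2.INTER_CUBIC)
b=cv2.resize(s['image'][130:235,310:450],(400,300),interpolation=cv2.INTER_CUBIC)
c=cv2.resize(np.hstack([t['image'],s['image']]),(800,250),interpolation=cv2.INTER_AREA)
cv2.imwrite('pics/end.png',np.vstack([np.hstack([a,b]),c])[:,:,::-1])"
```

```text
caddy x,y,z mm [   2.1 -353.   190.9] yaw 15.57 t 15.65
```

View pics/end.png

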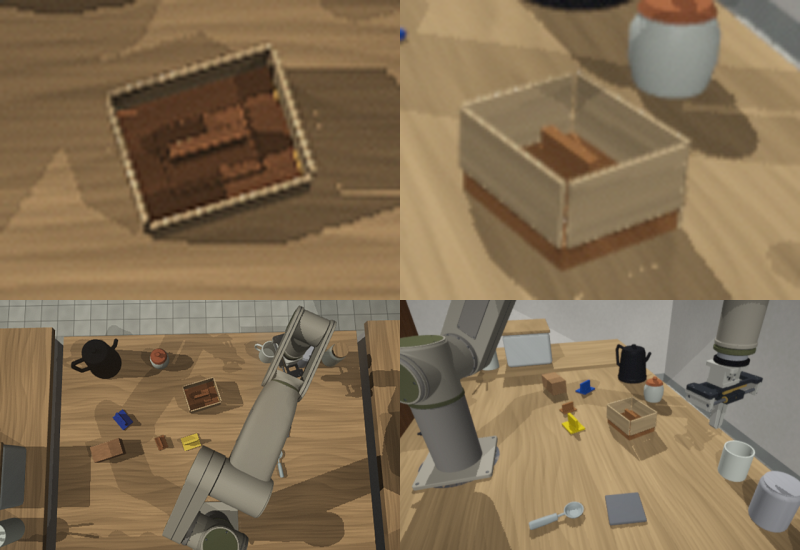

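The final view shows all four sides upright, with the fin standing in the middle of the closed box. The coaster (625,508) and spoon (557,516) in the lower right panel have not moved. The gripper is clear of everything.

Request:
play_rows:
  targets: [0,0,0,0,0,0,0,0,0,0,0,0,0,0,0,0]

```text
t: 16.08
tool_pos: [0.7111, -0.2887, 0.1887]
orientation: [1.899, 2.503, 0.0]
force: [-0.2, 0.1, -0.6]
opening: 0.0006
gripper_force: 0.0
```

```bash
python3 -c "
from h import *
print(workorder.close_job())"
```

```text
the job is handed in; nothing more can be done
None
```

The job is handed in at 16 s of the 66 s allowed: the divider is pressed flush in the recess with its fin up, all three panels stand upright, and the coaster and teaspoon were left untouched (no verdict was returned).

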